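# Try the hinges of the scissor clamps and sort them to stock or repair

### The arm

A 6-joint arm with a two-finger parallel gripper is mounted at the origin on a cart in front of the work surface, level with it; the furniture and walls round the work are solid. World frame = base frame: x ahead of the robot, y to its left, z up, the work surface at z = 0. Lengths are in m, angles in degrees, forces in N, time in s.
With the tool pointing down it reaches from about 0.375 to 0.9 m from the base axis. Payload 3.1 kg.
Tool frame: the origin (TCP) lies at the very end of the fingers, on their centre line; the grasp point (between the pads) lies 19 mm behind it; x points along the fingers, z is the direction in which the jaws open and shut, and the axes are right-handed (so a half turn about x gives the same grasp; the last joint's range is limited). The gripper opens to 87 mm and grips with 3 to 60 N. Pads are 19 mm wide; open, the fingers measure 117 mm over their backs; the gripper's body (75 mm by 190 mm) begins 51 mm behind the grasp point.
Start: joints at [-83.795, 30.224, 82.088, -0, 67.689, -10.227], TCP at [0.177, -0.599, 0.223] pointing down, gripper open.
Joint ranges: [-176.69, 176.69], [-43.24, 126.21], [12.49, 139.97], [-82, 262], [0, 151.66], [-163.58, 163.58]. Speed limits (degrees/s): [159.86, 159.86, 180, 180, 180, 180].

### API

Orientations are given as a 3x3 rotation matrix whose columns are the frame's x, y, z axes.
In Python, from rig import bot gives the robot as it stands.
- The arm moves only by the tool send_rows, never from a script. Its arguments are lists of equal length, an entry for each row: "fingers": the opening, from 0 (shut) to 1 (fully open); "dp": the shift along the world's x, y, z in mm, a list of three; "turn": the turn, a rotation vector about the world's x, y, z in rad, a list of three. In form: {"fingers": [fingers, ...], "dp": [[tx, ty, tz], ...], "turn": [[rx, ry, rz], ...]}. A call has 1 to 10 rows; each row is the pose to reach, as a shift and turn from the pose measured when the call began; what a row does not reach only later rows make up. A row lasts 1/12 s, in which the tool goes at most 41.7 mm and 7.16 degrees, less where a joint would pass 70% of its speed; a pose out of reach is approached as far as the arm can. A call with a gripper value outside its range is refused whole. The fingers move at their own pace and stop on an object; the grip force is fixed at half the most. Time passes only in rows, so rows that repeat a pose let the fingers close. It gives the time, the measured TCP pose, the force and the opening at its end, in the units of the state.
- bot.read_state(): the state, without advancing time (a new reading comes with each control period).
- bot.capture(name): name is "scene" or "top"; returns a dict with "img" (420x560x3 uint8, blue, green, red), "z_map" (420x560 float32, m along the optical axis (not along the pixel's ray), 0 where there is no reading), "mtx" (3x3 intrinsics, pixels), "k1" (the pictures are not rectified: a ray, as slopes to the right and down, at radius r is drawn at 1 + k1 r^2 times it, then the intrinsics apply), "origin" and "orientation" of the camera in the world. Camera axes: x right, y up, looking along -z (the intrinsics and any distortion apply to the point x, -y, -z); pixel columns grow to the right and rows downward; lengths in m; the calibration is good to about 2 mm. A picture is of the moment at which its call begins.
- bot.hand_in(): hands the job in, once; it reports no verdict.
The state is a dict: "time_s": time; "joint_positions": joint angles; "qvel": joint speeds; "tau": joint torques, N m; "position": TCP position; "tcp_rot": TCP orientation; "force": force on the tool from outside, world axes, zero at the start; "moment": the same for the moment, N m; "opening": opening from 0.0 (shut) to 1.0 (fully open).
Only numpy, scipy, OpenCV 4.12 (cv2) and the standard library are available. Lean on these libraries where they do the work, as an engineer would, in place of code of your own. Each camera call takes 0.05 s, during which the arm holds its last target.

### The job

Try the hinge of each of the three scissor clamps by squeezing its thumb pads together as far as they will go: put the clamps that close all the way into the shallow stock tray, and any that jams after a few degrees into the deeper repair box with the lugs. Leave every clamp squeezed as far as it goes, lying flat on the floor of its container with none on top of another, and do not shift or tip the flask, beaker and dropper bottle standing behind.

Things in the scene. Friction and masses are not known exactly. Their poses are not given: they have to be found in the camera images.
- clamp_a: Bare steel scissor clamp lying flat, 135 mm long. Origin: pivot axis, underside; z up. Two crossed bars; jaw tips at x=+62 mm. Each handle ends in an upright thumb pad (plate 30 mm long, 4 mm thick, from the worktop to 28 mm high) centred at x=-58, y=+28 mm (this arm) and y=-28 mm (second arm, joint at 0): 60 mm over the outer faces, handles spread. 0.12 to 0.2 kg.
- clamp_a_arm (a joint): Hinge angle (rad) of clamp_a's second arm: 0 = handles spread, grows as the pads are squeezed together (second arm turns clockwise from above, so the line of symmetry lies at minus half this angle from the body's x axis). About 0.5 fully closed; a seized hinge stops at about 0.1. Starts 0 to 0.03.
- clamp_b: Second clamp, same shape, size and frame as clamp_a; no telling by eye which clamps are seized. A free clamp closes to about 29 mm over the pads, a seized one jams at about 54 mm. No spring: the arm stays where it is left. A free hinge may be easy or stiff (up to 4 N at the pads); squeezing with 20 to 40 N is enough to tell, and harmless.
- clamp_b_arm (a joint): Hinge angle of clamp_b's second arm, as for clamp_a.
- clamp_c: Third clamp, same shape, size and frame as clamp_a. Pivot (18 mm disc, 16 mm high) and bars (10 mm wide, up to 12 mm high) lie between jaws and pads. Squeezed by its pads it can be lifted and carried in the same grip.
- clamp_c_arm (a joint): Hinge angle of clamp_c's second arm, as for clamp_a.
- stock_tray: The stock tray: shallow open steel tray, 170 x 200 mm (x, y) and only 20 mm high, walls and floor 3 mm thick, no lugs. Fixed to the worktop. Origin: centre of its underside, z up. Stands at the left or the right of the clamps. (Beyond whatever stands at the right rises the room's big spectrometer, its nearest corner at world x 0.53, y -0.26 m: swing clear of it.)
- repair_box: The repair box: deeper open steel box, 170 x 200 mm (x, y) and 45 mm high, walls and floor 3 mm thick, with a flat carrying lug (70 mm long, standing out 14 mm, at 40 mm height) outside each of its two +y and -y walls. Fixed to the worktop. Origin: centre of its underside, z up. It stands on the other side from the stock tray.
- flask: Bystander: stoppered glass volumetric flask, 60 mm wide, 193 mm high, loose, standing behind the clamps. Origin: centre of its underside.
- beaker: Bystander: small glass beaker, 57 x 62 mm, 66 mm high, loose, standing behind the clamps. Origin: centre of its underside.
- dropper: Bystander: brown dropper bottle, 34 mm wide, 109 mm high, loose, standing behind the clamps. Origin: centre of its underside.
Things that resemble listed ones, but are neither listed nor needed, are in the scene too. What is shaped like the clamp_c but blue is not meant.

How it is judged:
By the outcome, as a careful person would: the job done as asked, in the order asked, and still so for the second after the job is handed in, with the robot touching nothing.
It also fails if it takes over 72 s, if anything falls off the work surface, if the arm or the gripper's body presses on something with over 40 N, if the wrist force passes 120 N, or if a joint passes its speed limit or range.

## Working session

There is one attempt and no reset: what is moved stays moved. The work goes in short steps, Python scripts to look and compute and a tool call to move; the robot and the scene stay as the last step left them, time stands still between calls to the robot, and variables do not carry over. Pictures are saved under pics/ and viewed, and the job is handed in when it is done.

Besides the shell and the picture viewer there is one more tool, called after "Emit:" as name(argument=value, ...) on one line, values as JSON. send_rows: Moves the arm, as the interface text tells. Its arguments: {"type":"object","properties":{"fingers":{"type":"array","items":{"type":"number"}},"dp":{"type":"array","items":{"type":"array","items":{"type":"number"}}},"turn":{"type":"array","items":{"type":"array","items":{"type":"number"}}}},"required":["fingers","dp","turn"]}

```bash
ls; mkdir -p pics
python3 - <<'E'
from rig import bot
import cv2,numpy as np
s=bot.read_state();print({k:np.round(v,3).tolist() for k,v in s.items()})
for n in("scene","top"):
    c=bot.capture(n);cv2.imwrite(f"pics/{n}0.png",c["img"]);np.savez(f"{n}0.npz",**c)
    print(n,c["mtx"],c["k1"],c["origin"],c["orientation"])
E
```

```text
pics
{'time_s': 0.0, 'joint_positions': [-83.795, 30.278, 82.158, 0.001, 67.689, -10.228], 'qvel': [0.039, 0.089, -0.018, 0.009, 0.014, -0.022], 'tau': [-0.001, -44.005, -17.659, 0.063, 0.058, -0.0], 'position': [0.177, -0.599, 0.222], 'tcp_rot': [[-0.0, 0.959, 0.283], [0.002, 0.283, -0.959], [-1.0, 0.0, -0.002]], 'force': [0.104, -0.465, -0.351], 'moment': [-0.022, -0.012, 0.016], 'opening': 1.002}
scene [[423.94453794   0.         280.10408228]
 [  0.         423.94453794 215.34627595]
 [  0.           0.           1.        ]] 0.027590792310538584 [0.07918418 1.0375979  0.74032873] [[-0.87382802  0.25576067 -0.41353485]
 [-0.48569162 -0.49932257  0.71748214]
 [-0.02298357  0.82780641  0.56054287]]
top [[533.72625524   0.         277.90712791]
 [  0.         533.72625524 208.68352956]
 [  0.           0.           1.        ]] 0.05700404340020719 [-0.65893555  0.1975287   1.61091303] [[-0.0312105   0.77754682 -0.62805004]
 [-0.99947338 -0.01869572  0.02652219]
 [ 0.00888039  0.62854707  0.77772085]]
```

View pics/scene0.png

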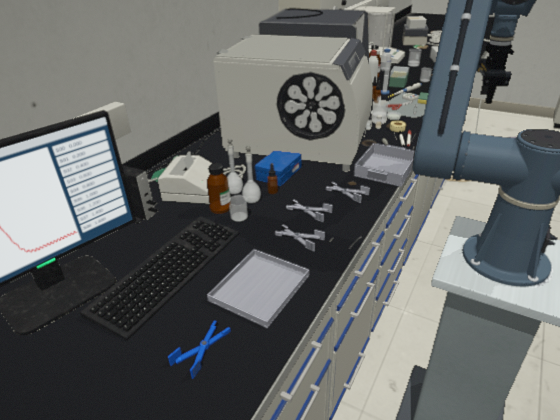

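View pics/top0.png

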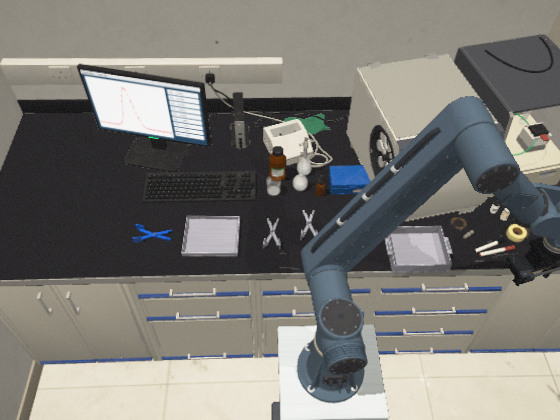

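```bash
cat > h.py <<'E'
import numpy as np,cv2
def dist(c): 
    return np.array([float(c["k1"]),0,0,0])
def ray(c,uv):
    p=cv2.undistortPoints(np.array(uv,float).reshape(-1,1,2),c["mtx"],dist(c)).reshape(-1,2)
    return np.c_[p[:,0],-p[:,1],-np.ones(len(p))]
def onplane(c,uv,z):
    d=ray(c,uv)@c["orientation"].T; o=c["origin"]
    return o+d*((z-o[2])/d[:,2])[:,None]
def depthpts(c,uv):
    uv=np.array(uv).reshape(-1,2); zz=c["z_map"][uv[:,1].astype(int),uv[:,0].astype(int)]
    return c["origin"]+(ray(c,uv)*zz[:,None])@c["orientation"].T
def proj(c,P):
    q=(np.atleast_2d(P)-c["origin"])@c["orientation"]
    x=q[:,0]/-q[:,2];y=-q[:,1]/-q[:,2];k=1+float(c["k1"])*(x*x+y*y)
    return np.c_[x*k*c["mtx"][0,0]+c["mtx"][0,2],y*k*c["mtx"][1,1]+c["mtx"][1,2]]
E
python3 - <<'E'
from h import *
s=np.load("scene0.npz");t=np.load("top0.npz")
a=cv2.resize(s["img"][150:270,260:440],None,fx=4.4,fy=4.4,interpolation=cv2.INTER_CUBIC);cv2.imwrite("pics/s0c.png",a)
b=cv2.resize(t["img"][170:280,170:340],None,fx=4.7,fy=4.7,interpolation=cv2.INTER_CUBIC);cv2.imwrite("pics/t0c.png",b)
for c in(s,t):
  print((c["z_map"]==0).mean())
# known table depth check
print(onplane(s,[[300,240]],0),depthpts(s,[[270,240]]),onplane(s,[[270,240]],0))
E
```

```text
0.023698979591836734
0.004060374149659864
[[0.51343624 0.17405034 0.        ]] [[ 0.59093692  0.21184715 -0.00155772]] [[0.58986241 0.21358095 0.        ]]
```

View pics/s0c.png

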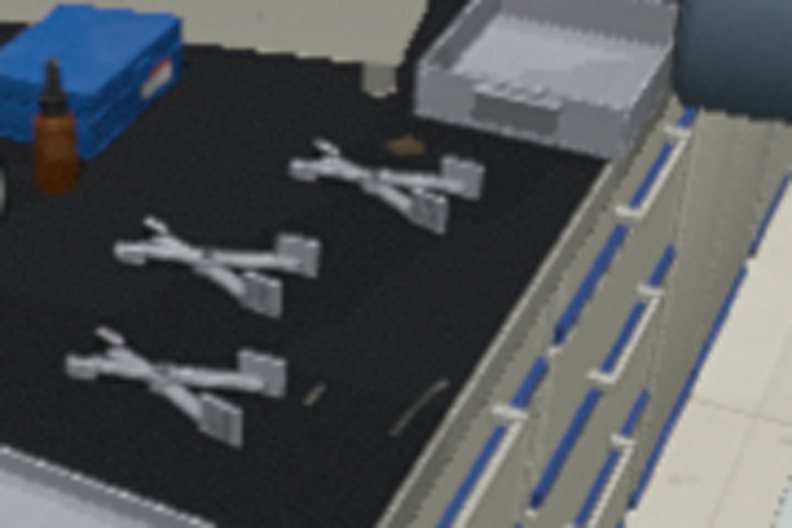

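View pics/t0c.png

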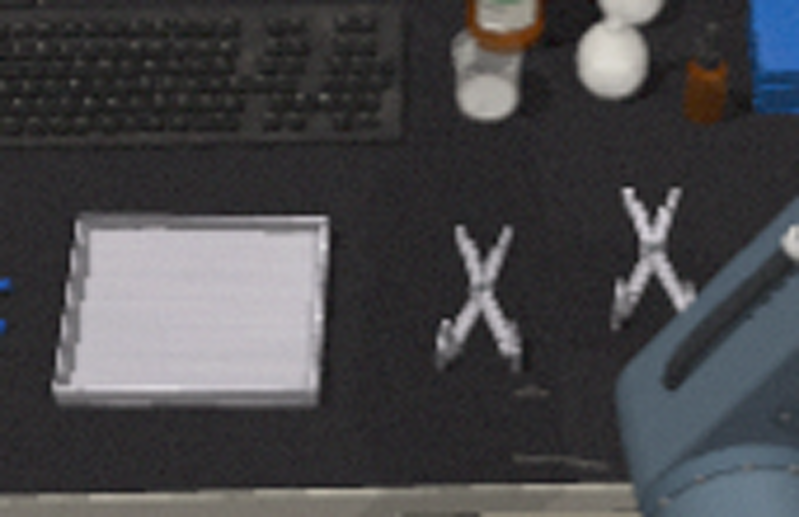

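```bash
cat > m.py <<'E'
from h import *
def cloud(c,z0=.005,z1=.035,gray=True):
    v,u=np.nonzero(c["z_map"]>0); uv=np.c_[u,v]
    P=depthpts(c,uv); col=c["img"][v,u].astype(int)
    m=(P[:,2]>z0)&(P[:,2]<z1)&(P[:,0]>.3)&(P[:,0]<.75)&(abs(P[:,1])<.6)
    if gray: m&=(col.min(1)>70)&(col.max(1)-col.min(1)<40)
    return uv[m],P[m]
def clusters(c,n=40):
    uv,P=cloud(c); im=np.zeros((420,560),np.uint8); im[uv[:,1],uv[:,0]]=1
    k,l,st,ce=cv2.connectedComponentsWithStats(cv2.dilate(im,np.ones((3,3),np.uint8)))
    lab=l[uv[:,1],uv[:,0]]
    return [(uv[lab==i],P[lab==i]) for i in range(1,k) if (lab==i).sum()>n]
E
python3 - <<'E'
from m import *
for n in("scene","top"):
    c=np.load(n+"0.npz");print(n)
    for uv,P in clusters(c):
        print(len(P),uv.mean(0).round(),P.min(0).round(3),P.max(0).round(3),P.mean(0).round(3))
        hi=P[P[:,2]>.018]; 
        if len(P)<700 and len(hi)>4:
            cr,l,ce=cv2.kmeans(hi[:,:2].astype(np.float32),2,None,(3,50,1e-4),5,0);print('   pads',len(hi),ce.round(3).tolist())
E
```

```text
scene
810 [385. 164.] [ 0.343 -0.575  0.005] [ 0.513 -0.246  0.035] [ 0.435 -0.353  0.019]
99 [334. 163.] [ 0.536 -0.331  0.005] [ 0.713 -0.224  0.035] [ 0.595 -0.262  0.026]
   pads 75 [[0.5690000057220459, -0.2680000066757202], [0.671999990940094, -0.24300000071525574]]
231 [352. 191.] [ 0.424 -0.157  0.005] [ 0.558 -0.087  0.031] [ 0.474 -0.126  0.014]
   pads 51 [[0.4429999887943268, -0.09399999678134918], [0.43799999356269836, -0.15000000596046448]]
92 [254. 197.] [0.723 0.038 0.005] [0.75  0.083 0.034] [0.734 0.066 0.022]
   pads 63 [[0.7390000224113464, 0.07400000095367432], [0.7269999980926514, 0.054999999701976776]]
264 [314. 209.] [ 0.488 -0.002  0.005] [0.624 0.068 0.03 ] [0.539 0.031 0.013]
   pads 54 [[0.5049999952316284, 0.05999999865889549], [0.503000020980835, 0.004999999888241291]]
134 [239. 215.] [0.704 0.148 0.005] [0.75  0.185 0.035] [0.721 0.174 0.02 ]
   pads 77 [[0.7110000252723694, 0.1679999977350235], [0.7319999933242798, 0.1809999942779541]]
320 [304. 236.] [0.452 0.139 0.005] [0.59  0.204 0.029] [0.505 0.168 0.013]
   pads 63 [[0.4699999988079071, 0.1990000
[... 744 characters left out ...]
  pads 19 [[0.5080000162124634, 0.04100000113248825], [0.5899999737739563, 0.029999999329447746]]
810 [211. 236.] [0.422 0.292 0.005] [0.604 0.497 0.029] [0.51  0.395 0.011]
139 [272. 234.] [0.45  0.144 0.005] [0.591 0.203 0.035] [0.514 0.17  0.013]
   pads 24 [[0.47099998593330383, 0.20100000500679016], [0.4790000021457672, 0.15000000596046448]]
1063 [420. 250.] [ 0.335 -0.468  0.005] [ 0.542 -0.245  0.035] [ 0.425 -0.365  0.015]
44 [468. 234.] [ 0.481 -0.581  0.005] [ 0.513 -0.537  0.021] [ 0.496 -0.556  0.013]
47 [481. 250.] [ 0.4   -0.599  0.005] [ 0.444 -0.564  0.022] [ 0.423 -0.583  0.012]
   pads 6 [[0.4300000071525574, -0.5830000042915344], [0.40299999713897705, -0.5759999752044678]]
```

Run:
```python
from m import *
for n in("scene","top"):
    c=np.load(n+"0.npz");print(n)
    uv,P=cloud(c,.003,.06)
    for nm,xl,yl,z in(("tray",(.4,.63),(.25,.53),(.014,.026)),("box",(.3,.55),(-.49,-.22),(.033,.055))):
        m=(P[:,0]>xl[0])&(P[:,0]<xl[1])&(P[:,1]>yl[0])&(P[:,1]<yl[1])&(P[:,2]>z[0])&(P[:,2]<z[1])
        Q=P[m];r=cv2.minAreaRect(Q[:,:2].astype(np.float32)*1000);print(nm,m.sum(),np.round(r[0],1),np.round(r[1],1),round(r[2],2), np.percentile(Q,[1,99],axis=0).round(3).tolist())
c=np.load("scene0.npz")
for uv,P in clusters(c):
    if 200<len(P)<400:
        hi=P[P[:,2]>.018][:,:2]; lo=P[P[:,2]<.013]
        cr,l,ce=cv2.kmeans(hi.astype(np.float32),2,None,(3,50,1e-4),5,0)
        mid=ce.mean(0); far=P[np.hypot(*(P[:,:2]-mid).T)>.100][:,:2]
        cr,l,cf=cv2.kmeans(far.astype(np.float32),2,None,(3,50,1e-4),5,0)
        d=cf.mean(0)-mid; print('mid',mid,'tips',cf.tolist(),'yaw',np.degrees(np.arctan2(d[1],d[0])))
b=cv2.resize(c["img"][240:335,200:320],None,fx=6,fy=6);cv2.imwrite("pics/tray.png",b)
t=np.load("top0.npz");cv2.imwrite("pics/box.png",cv2.resize(t["img"][215:285,375:465],None,fx=7,fy=7))
```

```text
scene
tray 531 [515.  392.7] [205.1 173.4] 88.06 [[0.427, 0.291, 0.014], [0.604, 0.495, 0.022]]
box 415 [ 445.6 -350.7] [232.  204.1] 89.73 [[0.344, -0.463, 0.033], [0.545, -0.238, 0.051]]
top
tray 206 [512.4 395.3] [200.1 176.4] 88.56 [[0.424, 0.295, 0.014], [0.6, 0.497, 0.026]]
box 476 [ 443.9 -352.1] [209.6 228.1] 0.14 [[0.34, -0.463, 0.033], [0.547, -0.24, 0.053]]
mid [ 0.44042704 -0.12192522] tips [[0.5503121614456177, -0.1197677031159401], [0.5465313196182251, -0.15032057464122772]] yaw -6.926209
mid [0.5043309  0.03240541] tips [[0.6143702864646912, 0.04347505792975426], [0.6136459112167358, 0.01000750157982111]] yaw -2.956335
mid [0.46843207 0.1714569 ] tips [[0.5775675773620605, 0.17998357117176056], [0.5757068395614624, 0.14913056790828705]] yaw -3.6485958
```

View pics/tray.png

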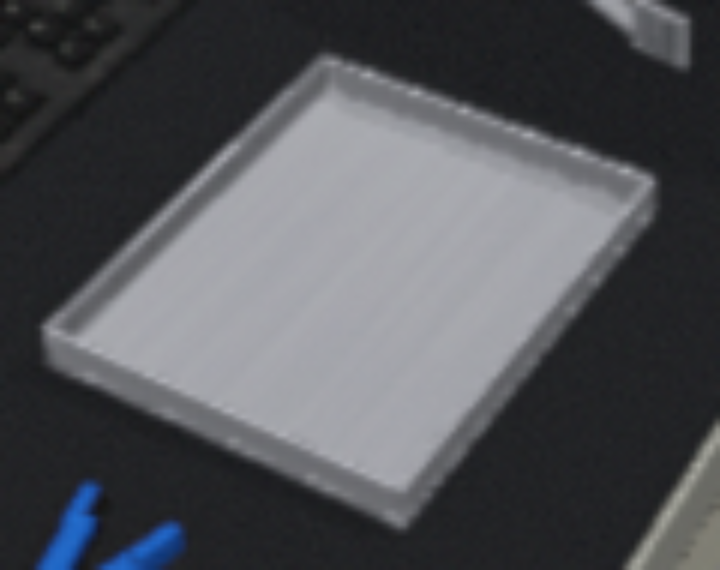

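View pics/box.png

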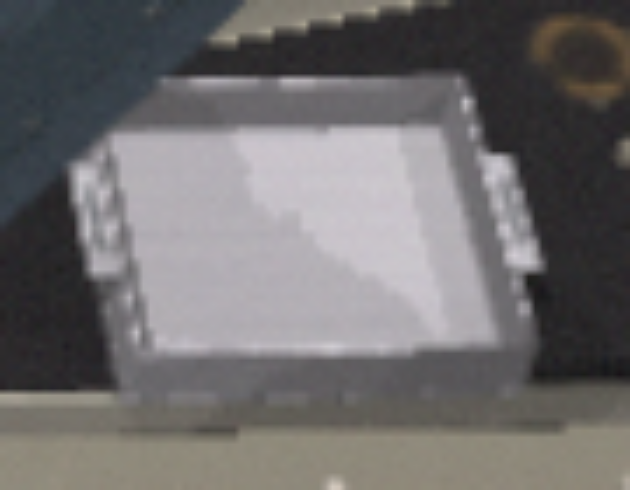

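Run:
```python
from m import *
c=np.load("scene0.npz");t=np.load("top0.npz")
A=onplane(c,np.array([(327,57),(655,182),(403,497),(45,330)])/6+(200-.4,240-.4),.020)[:,:2];print(A.round(4),A.mean(0),[np.hypot(*(A[i]-A[i-1])).round(3) for i in range(4)],[np.degrees(np.arctan2(*(A[i]-A[j])[::-1])).round(1) for i,j in((0,1),(3,2),(0,3),(1,2))])
# box rim points in both cams
for cc,n in((c,'s'),(t,'t')):
    uv,P=cloud(cc,.041,.051); m=(P[:,0]>.33)&(P[:,0]<.54)&(P[:,1]>-.48)&(P[:,1]<-.23);P=P[m]
    b=np.zeros((300,300,3),np.uint8); 
    q=np.c_[(P[:,1]+.5)*1000,(P[:,0]-.3)*1000].astype(int); b[q[:,1].clip(0,299),q[:,0].clip(0,299)]=255
    cv2.imwrite(f"pics/rim{n}.png",cv2.resize(b[::-1,::-1],None,fx=2,fy=2,interpolation=0))
cv2.imwrite("pics/boxs.png",cv2.resize(c["img"][140:190,345:425],None,fx=8,fy=8))
```

```text
[[0.5941 0.2908]
 [0.4256 0.2985]
 [0.432  0.4974]
 [0.6019 0.4897]] [0.51341661 0.39412895] [np.float64(0.199), np.float64(0.169), np.float64(0.199), np.float64(0.17)] [np.float64(-2.6), np.float64(-2.6), np.float64(-92.3), np.float64(-91.8)]
```

View pics/rimt.png

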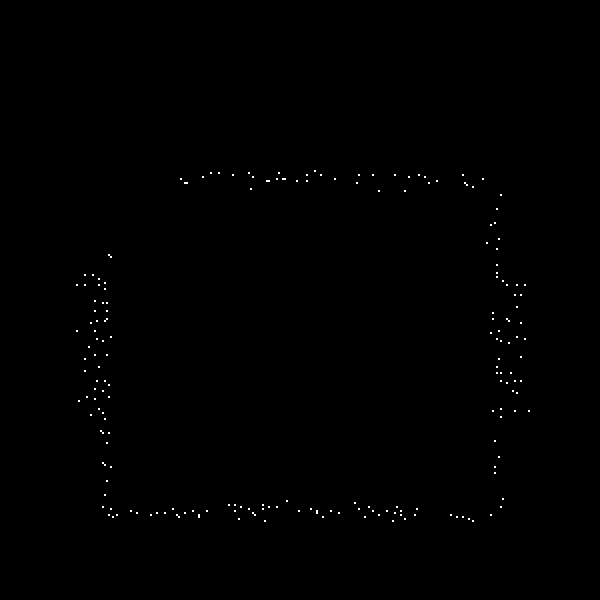

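View pics/boxs.png

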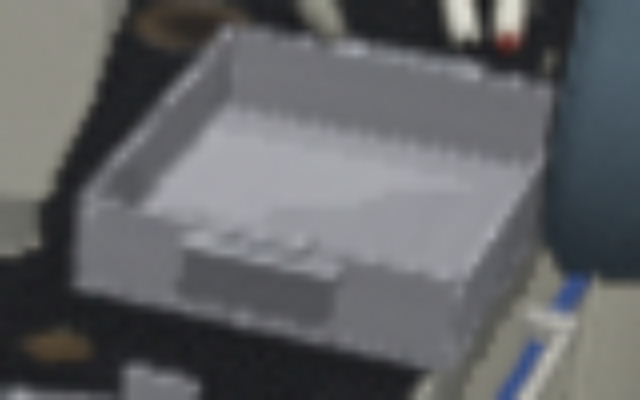

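Candidates: the steel clamps at scene pixels (304,236), (314,209) and (352,191), which are all wanted. The blue clamp at (205,345) is not meant. The crop confirms three grey clamps with their pads toward the robot. The stock tray is at the left and the box with lugs at the right.

Emit:
send_rows(fingers=[1,1,1,1,1,1,1,1,1,1], dp=[[20,35,-5],[40,70,-10],[60,105,-15],[80,140,-20],[100,175,-25],[120,210,-30],[140,245,-35],[160,280,-40],[180,315,-45],[200,350,-50]], turn=[[0,0,-0.04],[0,0,-0.08],[0,0,-0.12],[0,0,-0.16],[0,0,-0.2],[0,0,-0.24],[0,0,-0.28],[0,0,-0.32],[0,0,-0.36],[0,0,-0.39]])

```text
time_s: 0.93
position: [0.3772, -0.2469, 0.1714]
tcp_rot: [[0.0, 0.994, -0.105], [0.002, -0.105, -0.994], [-1.0, 0.0, -0.002]]
force: [0.6, -0.5, -0.9]
opening: 1.001
```

Emit:
send_rows(fingers=[1,1,1,1,1,1,1,1,1,1], dp=[[18,31,-18],[36,62,-36],[54,93,-54],[71,124,-71],[71,124,-90],[71,124,-110],[71,124,-125],[71,124,-130],[71,124,-130],[71,124,-130]], turn=[[0,0,0],[0,0,0],[0,0,0],[0,0,0],[0,0,0],[0,0,0],[0,0,0],[0,0,0],[0,0,0],[0,0,0]])

```text
time_s: 1.77
position: [0.4482, -0.1231, 0.0414]
tcp_rot: [[0.0, 0.994, -0.106], [0.002, -0.106, -0.994], [-1.0, -0.0, -0.002]]
force: [1.0, -0.1, -0.1]
opening: 0.998
```

```bash
cat > look.py <<'E'
import sys
from m import *
from rig import bot
n,out,x0,y0,x1,y1=sys.argv[1],sys.argv[2],*map(int,sys.argv[3:7])
c=bot.capture(n);np.savez(out+".npz",**c)
f=min(800/(x1-x0),600/(y1-y0));cv2.imwrite("pics/"+out+".png",cv2.resize(c["img"][y0:y1,x0:x1],None,fx=f,fy=f,interpolation=cv2.INTER_CUBIC))
E
python3 look.py scene s1 270 130 430 250
```

```text
(no output)
```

View pics/s1.png

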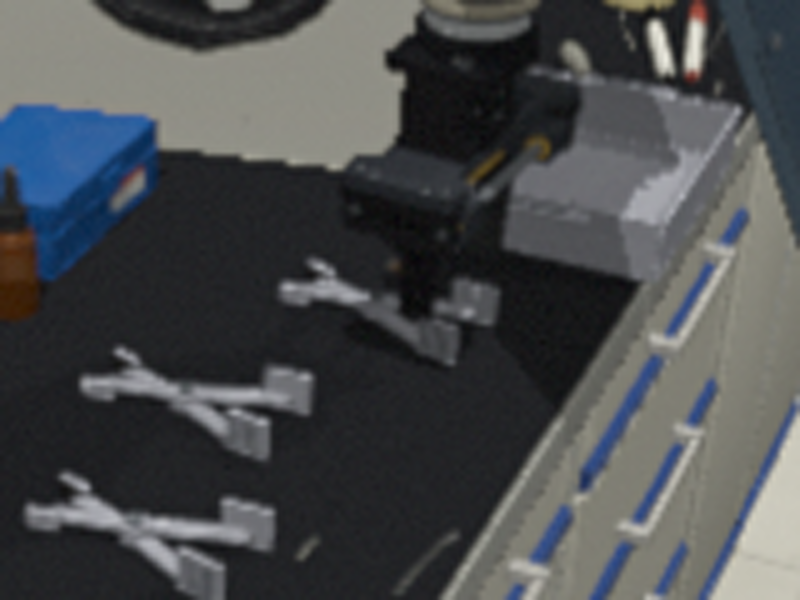

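The fingers straddle the right clamp's pads, seen at about (440,330) in the crop. I'll descend and squeeze.

Emit:
send_rows(fingers=[1,1,1,1,0.8,0.7,0.6,0.5,0.4,0.3], dp=[[0,0,-15],[0,0,-30],[0,0,-37],[0,0,-37],[0,0,-37],[0,0,-37],[0,0,-37],[0,0,-37],[0,0,-37],[0,0,-37]], turn=[[0,0,0],[0,0,0],[0,0,0],[0,0,0],[0,0,0],[0,0,0],[0,0,0],[0,0,0],[0,0,0],[0,0,0]])

```text
time_s: 2.65
position: [0.4485, -0.1233, 0.0052]
tcp_rot: [[0.001, 0.994, -0.106], [0.002, -0.106, -0.994], [-1.0, 0.001, -0.002]]
force: [-0.6, 0.2, 1.3]
opening: 0.634
```

Emit:
send_rows(fingers=[0.2,0,0,0,0,0], dp=[[0,0,0],[0,0,0],[0,0,0],[0,0,0],[0,0,0],[0,0,0]], turn=[[0,0,0],[0,0,0],[0,0,0],[0,0,0],[0,0,0],[0,0,0]])

```text
time_s: 3.15
position: [0.4484, -0.1232, 0.0053]
tcp_rot: [[0.001, 0.994, -0.106], [0.002, -0.106, -0.994], [-1.0, 0.001, -0.002]]
force: [-1.2, 0.9, 3.6]
opening: 0.36
```

Emit:
send_rows(fingers=[0,0,0,0], dp=[[0,0,0],[0,0,0],[0,0,0],[0,0,0]], turn=[[0,0,0],[0,0,0],[0,0,0],[0,0,0]])

```text
time_s: 3.48
position: [0.4484, -0.1232, 0.0053]
tcp_rot: [[0.001, 0.994, -0.106], [0.002, -0.106, -0.994], [-1.0, 0.001, -0.002]]
force: [-0.0, 0.5, 2.7]
opening: 0.364
```

```bash
python3 look.py scene s2 290 150 390 225
```

```text
(no output)
```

View pics/s2.png

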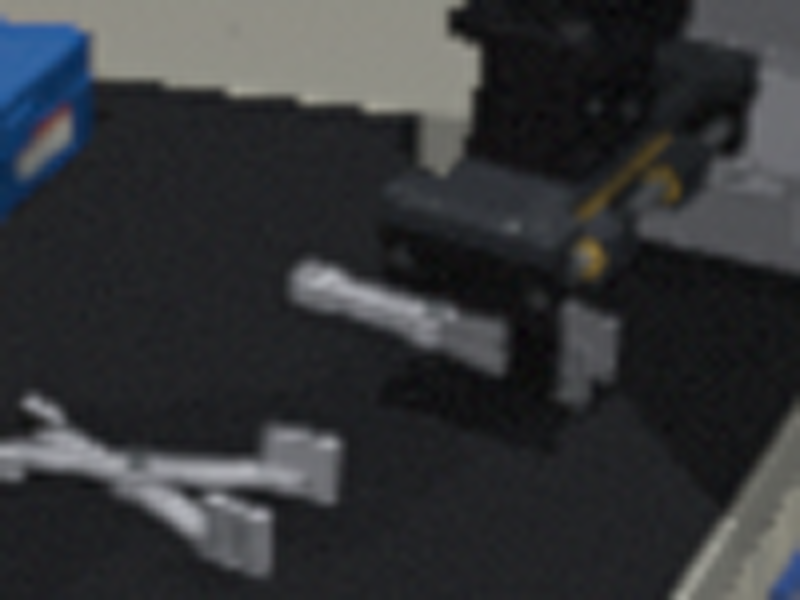

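Run:
```python
from m import *
c=np.load("s2.npz")
print(onplane(c,np.array([(440,308),(292,290),(325,265)])/8+(290-.4,150-.4),.012))
print(onplane(c,np.array([(612,320),(600,390)])/8+(290-.4,150-.4),.026))
for uv,P in clusters(c,15):
    print(len(P),uv.mean(0),P.min(0).round(3),P.max(0).round(3))
```

```text
[[ 0.50277567 -0.13625795  0.012     ]
 [ 0.56413315 -0.12215437  0.012     ]
 [ 0.56019997 -0.14801812  0.012     ]]
[[ 0.42874591 -0.13610343  0.026     ]
 [ 0.41463367 -0.08252759  0.026     ]]
586 [394.36177474 163.7559727 ] [ 0.343 -0.577  0.005] [ 0.515 -0.247  0.035]
22 [404.36363636 142.63636364] [ 0.409 -0.599  0.006] [ 0.441 -0.561  0.013]
87 [332.         163.06896552] [ 0.544 -0.277  0.005] [ 0.713 -0.23   0.035]
27 [295.44444444 167.37037037] [ 0.708 -0.202  0.012] [ 0.713 -0.155  0.031]
90 [340.17777778 188.47777778] [ 0.468 -0.148  0.005] [ 0.568 -0.115  0.018]
48 [363.08333333 192.66666667] [ 0.425 -0.142  0.005] [ 0.447 -0.106  0.027]
92 [254.         197.35869565] [0.723 0.034 0.006] [0.75  0.082 0.034]
265 [313.6754717  209.49811321] [ 0.489 -0.003  0.005] [0.626 0.068 0.03 ]
126 [239.21428571 215.57936508] [0.707 0.147 0.005] [0.749 0.184 0.035]
311 [303.8392283  236.21221865] [0.452 0.139 0.005] [0.588 0.204 0.029]
1071 [257.4929972  287.15966387] [0.426 0.287 0.005] [0.605 0.496 0.024]
```

Opening 0.364 is about 32 mm and the jaws meet, so this clamp is free and goes to the stock tray. I'll lift it and carry it over.

Emit:
send_rows(fingers=[0,0,0,0,0,0,0,0,0,0], dp=[[0,0,8],[0,0,20],[0,0,35],[0,0,50],[0,0,65],[0,0,80],[0,10,90],[0,30,95],[2,55,95],[4,85,95]], turn=[[0,0,0],[0,0,0],[0,0,0],[0,0,0],[0,0,0],[0,0,0],[0,0,0],[0,0,0],[0,0,0],[0,0,0]])

```text
time_s: 4.37
position: [0.4527, -0.0378, 0.1009]
tcp_rot: [[0.003, 0.994, -0.108], [0.001, -0.108, -0.994], [-1.0, 0.003, -0.001]]
force: [0.2, 0.8, -2.3]
opening: 0.365
```

```bash
python3 look.py scene s3 250 100 410 220
```

```text
(no output)
```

View pics/s3.png

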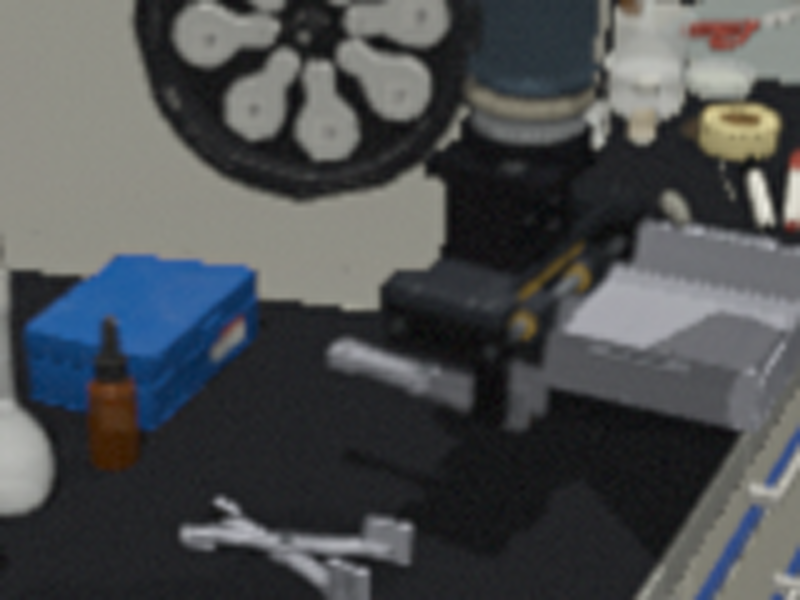

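The clamp is held level in the closed grip, with its jaw tip at crop pixel (345,355).

Emit:
send_rows(fingers=[0,0,0,0,0,0,0,0,0,0], dp=[[1,35,0],[2,75,0],[4,115,0],[6,155,0],[8,195,0],[10,235,0],[11,275,0],[12,310,0],[13,345,0],[14,380,0]], turn=[[0,0,0],[0,0,0.01],[0,0,0.02],[0,0,0.03],[0,0,0.04],[0,0,0.05],[0,0,0.06],[0,0,0.06],[0,0,0.06],[0,0,0.06]])

```text
time_s: 5.25
position: [0.463, 0.3499, 0.1004]
tcp_rot: [[-0.003, 0.999, -0.044], [0.004, -0.044, -0.999], [-1.0, -0.003, -0.004]]
force: [1.1, -1.9, -0.9]
opening: 0.363
```

Emit:
send_rows(fingers=[0,0,0,0,0,0,0,0,0,0], dp=[[1,35,0],[2,70,0],[3,100,0],[3,110,0],[3,111,-10],[3,111,-25],[3,111,-40],[3,111,-50],[3,111,-50],[3,111,-50]], turn=[[0,0,0],[0,0,0],[0,0,0],[0,0,0],[0,0,0],[0,0,0],[0,0,0],[0,0,0],[0,0,0],[0,0,0]])

```text
time_s: 6.08
position: [0.4653, 0.4592, 0.0493]
tcp_rot: [[-0.006, 0.999, -0.045], [0.002, -0.045, -0.999], [-1.0, -0.006, -0.002]]
force: [-0.1, 0.3, -1.3]
opening: 0.364
```

```bash
python3 look.py scene s4 190 200 330 330;python3 look.py top t4 170 190 270 265
```

```text
(no output)
```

View pics/s4.png

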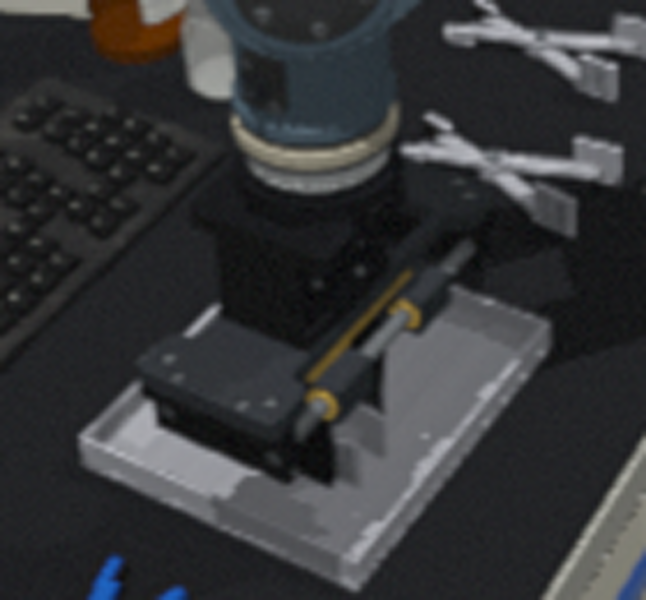

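View pics/t4.png

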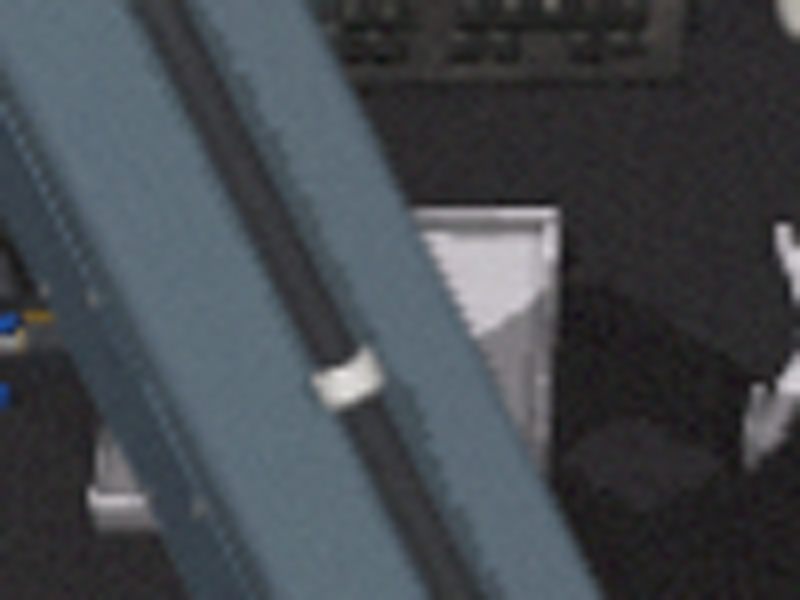

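Emit:
send_rows(fingers=[0,0,0,0,0,0,0,0], dp=[[3,-10,0],[3,-10,0],[3,-10,-12],[3,-10,-22],[3,-10,-30],[3,-10,-36],[3,-10,-39],[3,-10,-39]], turn=[[0,0,0],[0,0,0],[0,0,0],[0,0,0],[0,0,0],[0,0,0],[0,0,0],[0,0,0]])

```text
time_s: 6.85
position: [0.4688, 0.4501, 0.0104]
tcp_rot: [[-0.004, 0.999, -0.045], [0.003, -0.045, -0.999], [-1.0, -0.005, -0.003]]
force: [0.1, -0.6, -1.5]
opening: 0.365
```

Emit:
send_rows(fingers=[0,0,0], dp=[[0,0,-1],[0,0,-2],[0,0,-2.5]], turn=[[0,0,0],[0,0,0],[0,0,0]])

```text
time_s: 7.1
position: [0.4689, 0.4504, 0.0084]
tcp_rot: [[-0.004, 0.999, -0.044], [0.004, -0.044, -0.999], [-1.0, -0.004, -0.003]]
force: [-2.2, -0.2, 3.2]
opening: 0.362
```

Emit:
send_rows(fingers=[0.4,0.44,0.48,0.48,0.48,0.48,0.48,0.48,0.48,0.48], dp=[[0,0,0],[0,0,0],[0,0,0],[0,0,0],[0,0,4],[0,0,14],[0,0,30],[0,0,50],[0,0,80],[0,0,100]], turn=[[0,0,0],[0,0,0],[0,0,0],[0,0,0],[0,0,0],[0,0,0],[0,0,0],[0,0,0],[0,0,0],[0,0,0]])

```text
time_s: 7.93
position: [0.4696, 0.4509, 0.1114]
tcp_rot: [[-0.001, 0.999, -0.044], [0.005, -0.044, -0.999], [-1.0, -0.002, -0.005]]
force: [0.4, 0.4, 0.8]
opening: 0.48
```

Emit:
send_rows(fingers=[0.6,0.8,1,1,1,1,1,1,1,1], dp=[[1,-35,0],[2,-70,0],[3,-105,0],[4,-140,0],[5,-175,0],[6,-210,0],[7,-245,0],[7,-270,-20],[7,-280,-45],[7,-280,-60]], turn=[[0,0,0],[0,0,0],[0,0,0],[0,0,-0.017],[0,0,-0.017],[0,0,-0.017],[0,0,-0.017],[0,0,-0.017],[0,0,-0.017],[0,0,-0.017]])

```text
time_s: 8.77
position: [0.4768, 0.1684, 0.0512]
tcp_rot: [[-0.001, 0.998, -0.065], [0.005, -0.065, -0.998], [-1.0, -0.002, -0.005]]
force: [0.1, -0.0, -0.6]
opening: 0.999
```

```bash
python3 look.py scene s5 200 200 350 320;python3 look.py top t5 170 190 300 280
```

```text
(no output)
```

View pics/s5.png

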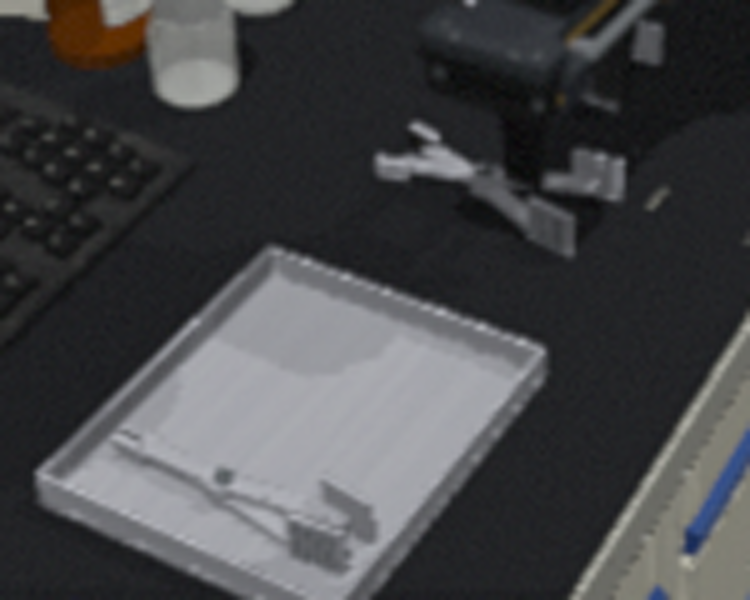

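View pics/t5.png

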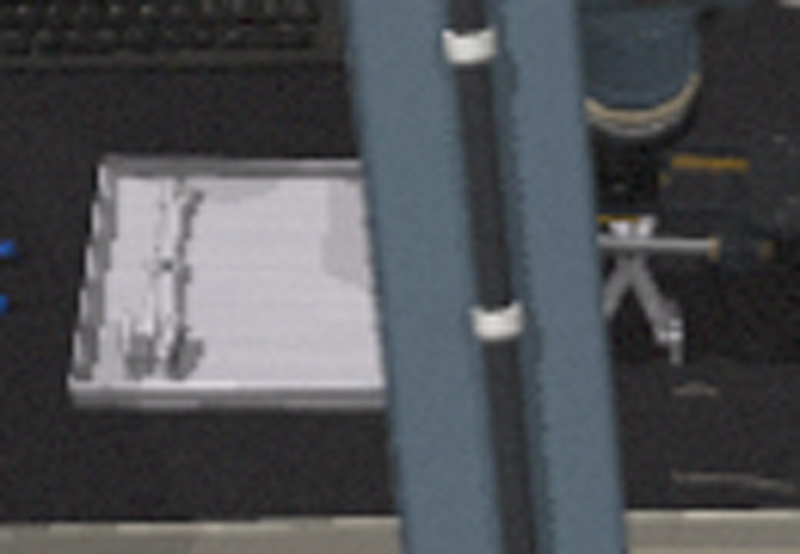

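The first clamp lies flat and closed in the tray, along its left wall (pivot at crop (222,478)). Next I'll squeeze the left clamp.

Emit:
send_rows(fingers=[1,1,1,1,0.8,0.6,0.4,0.2,0,0], dp=[[0,2,-15],[0,2,-30],[0,2,-42],[0,2,-46],[0,2,-46],[0,2,-46],[0,2,-46],[0,2,-46],[0,2,-46],[0,2,-46]], turn=[[0,0,0],[0,0,0],[0,0,0],[0,0,0],[0,0,0],[0,0,0],[0,0,0],[0,0,0],[0,0,0],[0,0,0]])

```text
time_s: 9.7
position: [0.4756, 0.1719, 0.005]
tcp_rot: [[-0.005, 0.998, -0.063], [0.005, -0.063, -0.998], [-1.0, -0.005, -0.005]]
force: [-0.7, 0.1, 4.7]
opening: 0.629
```

Emit:
send_rows(fingers=[0,0,0,0,0,0,0,0], dp=[[0,0,0],[0,0,0],[0,0,0],[0,0,0],[0,0,0],[0,0,0],[0,0,0],[0,0,0]], turn=[[0,0,0],[0,0,0],[0,0,0],[0,0,0],[0,0,0],[0,0,0],[0,0,0],[0,0,0]])

```text
time_s: 10.37
position: [0.4756, 0.172, 0.0051]
tcp_rot: [[-0.005, 0.998, -0.063], [0.005, -0.063, -0.998], [-1.0, -0.005, -0.005]]
force: [0.1, 0.5, 2.5]
opening: 0.361
```

```bash
python3 look.py scene s6 250 190 350 265
```

```text
(no output)
```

View pics/s6.png

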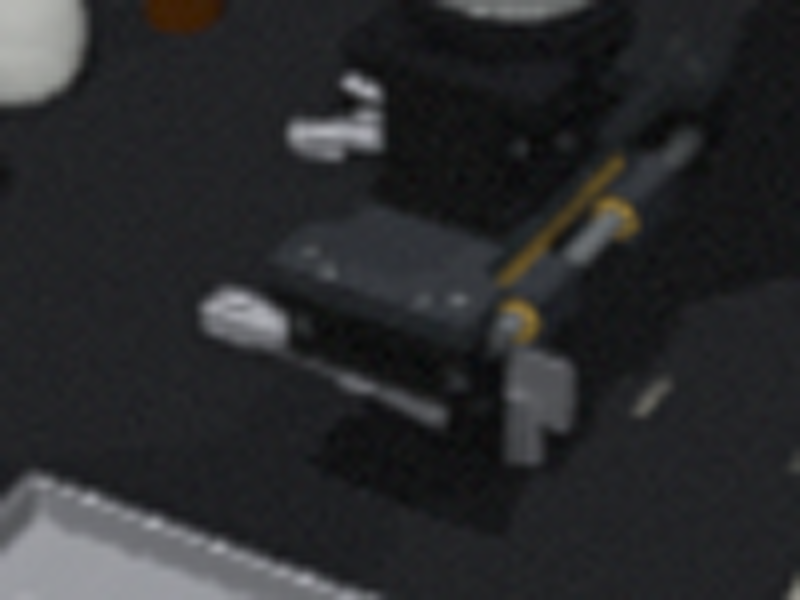

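This one is free too, at opening 0.361 with the jaws together. It goes in the tray's right-hand slot.

Emit:
send_rows(fingers=[0,0,0,0,0,0,0,0,0,0], dp=[[0,0,8],[0,0,20],[0,0,35],[0,0,50],[0,0,65],[0,10,75],[-2,30,75],[-4,60,75],[-7,95,75],[-10,130,75]], turn=[[0,0,0],[0,0,0],[0,0,0],[0,0,0],[0,0,0],[0,0,0.01],[0,0,0.02],[0,0,0.02],[0,0,0.02],[0,0,0.02]])

```text
time_s: 11.25
position: [0.4654, 0.3026, 0.0804]
tcp_rot: [[-0.005, 0.999, -0.045], [0.004, -0.045, -0.999], [-1.0, -0.005, -0.004]]
force: [0.6, -0.4, -1.8]
opening: 0.359
```

Emit:
send_rows(fingers=[0,0,0,0,0,0,0,0], dp=[[-1,25,0],[-1,36,0],[-1,37,0],[-1,37,-12],[-1,37,-25],[-1,37,-40],[-1,37,-45],[-1,37,-45]], turn=[[0,0,0],[0,0,0],[0,0,0],[0,0,0],[0,0,0],[0,0,0],[0,0,0],[0,0,0]])

```text
time_s: 11.92
position: [0.463, 0.3372, 0.0333]
tcp_rot: [[-0.01, 0.999, -0.047], [0.002, -0.047, -0.999], [-1.0, -0.01, -0.001]]
force: [0.1, -0.2, -1.3]
opening: 0.359
```

```bash
python3 look.py scene s7 200 200 330 300
```

```text
(no output)
```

View pics/s7.png

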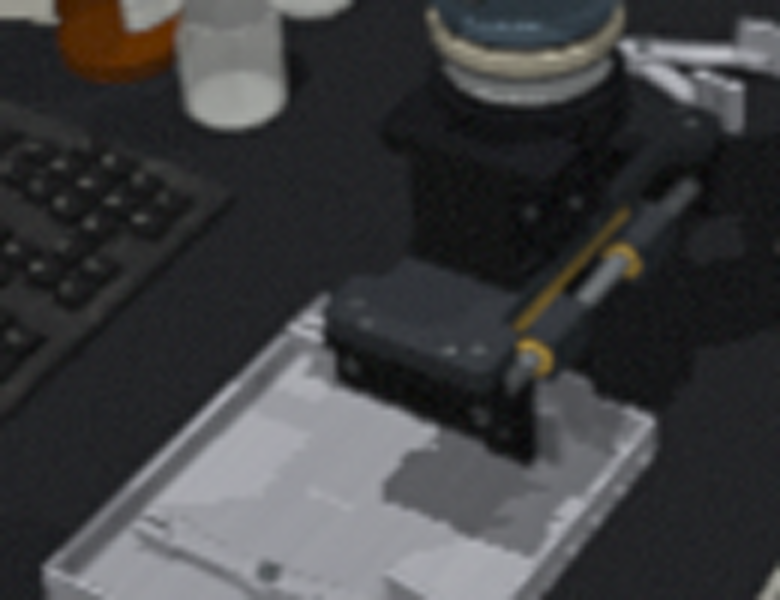

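Run:
```python
from m import *
c=np.load("s7.npz")
print(onplane(c,np.array([(293,322),(310,310)])/6+(200-.4,200-.4),.036))
uv,P=cloud(c,.025,.06);m=(P[:,1]>.29)&(P[:,1]<.37)&(P[:,0]>.4)&(P[:,0]<.65);print(np.c_[uv[m],P[m].round(3)][::3])
```

```text
[[0.58660601 0.32912572 0.036     ]
 [0.58444467 0.31864104 0.036     ]]
[[2.51e+02 2.52e+02 5.83e-01 3.22e-01 3.60e-02]
 [2.52e+02 2.53e+02 5.77e-01 3.26e-01 3.80e-02]
 [2.49e+02 2.54e+02 5.82e-01 3.34e-01 3.90e-02]
 [2.52e+02 2.54e+02 5.75e-01 3.30e-01 3.80e-02]
 [2.49e+02 2.55e+02 5.82e-01 3.34e-01 3.60e-02]
 [2.52e+02 2.55e+02 5.73e-01 3.34e-01 3.90e-02]
 [2.49e+02 2.56e+02 5.83e-01 3.33e-01 3.10e-02]
 [2.52e+02 2.56e+02 5.70e-01 3.38e-01 3.90e-02]
 [2.50e+02 2.57e+02 5.79e-01 3.35e-01 3.00e-02]
 [2.53e+02 2.57e+02 5.67e-01 3.37e-01 3.70e-02]
 [2.52e+02 2.58e+02 5.71e-01 3.37e-01 3.20e-02]
 [2.52e+02 2.59e+02 5.72e-01 3.36e-01 2.70e-02]
 [2.55e+02 2.59e+02 5.65e-01 3.33e-01 2.80e-02]
 [2.93e+02 2.63e+02 4.56e-01 3.26e-01 5.20e-02]
 [2.96e+02 2.63e+02 4.47e-01 3.28e-01 5.70e-02]
 [2.91e+02 2.64e+02 4.62e-01 3.26e-01 4.70e-02]
 [2.94e+02 2.64e+02 4.53e-01 3.26e-01 5.00e-02]
 [2.97e+02 2.64e+02 4.45e-01 3.27e-01 5.40e-02]
 [2.92e+02 2.65e+02 4.60e-01 3.24e-01 4.20e-02]
 [2.95e+02 2.65e+02 4.50e-01 3.26e-01 4.80e-02]
 [2.98e+02 2.65e+02 4.41e-01 3.29e-01 5.30e-02]
 [2.92e+02 2.66e+02
[... 241 characters left out ...]
4.42e-01 3.27e-01 4.60e-02]
 [2.92e+02 2.68e+02 4.47e-01 3.48e-01 5.60e-02]
 [2.95e+02 2.68e+02 4.49e-01 3.28e-01 4.00e-02]
 [2.98e+02 2.68e+02 4.42e-01 3.27e-01 4.20e-02]
 [2.92e+02 2.69e+02 4.46e-01 3.51e-01 5.60e-02]
 [2.95e+02 2.69e+02 4.51e-01 3.26e-01 3.50e-02]
 [2.98e+02 2.69e+02 4.42e-01 3.27e-01 3.80e-02]
 [2.94e+02 2.70e+02 4.53e-01 3.27e-01 3.10e-02]
 [2.97e+02 2.70e+02 4.43e-01 3.30e-01 3.70e-02]
 [2.93e+02 2.71e+02 4.44e-01 3.49e-01 4.80e-02]
 [2.98e+02 2.71e+02 4.42e-01 3.26e-01 3.20e-02]
 [2.93e+02 2.73e+02 4.44e-01 3.50e-01 4.30e-02]
 [2.92e+02 2.75e+02 4.46e-01 3.50e-01 3.50e-02]
 [2.91e+02 2.76e+02 4.49e-01 3.51e-01 3.10e-02]
 [2.92e+02 2.77e+02 4.46e-01 3.50e-01 2.90e-02]]
```

Emit:
send_rows(fingers=[0,0,0,0,0,0,0], dp=[[0,2.5,-8],[0,2.5,-15],[0,2.5,-20],[0,2.5,-23],[0,2.5,-24.5],[0,2.5,-25.5],[0,2.5,-25.5]], turn=[[0,0,0],[0,0,0],[0,0,0],[0,0,0],[0,0,0],[0,0,0],[0,0,0]])

```text
time_s: 12.55
position: [0.4638, 0.3404, 0.0088]
tcp_rot: [[-0.008, 0.999, -0.046], [0.003, -0.046, -0.999], [-1.0, -0.008, -0.002]]
force: [0.3, 0.0, -0.4]
opening: 0.358
```

Emit:
send_rows(fingers=[0,0,0.4,0.44,0.46,0.46,0.46,0.46,0.46,0.46], dp=[[0,0,-0.8],[0,0,-0.8],[0,0,-0.8],[0,0,-0.8],[0,0,-0.8],[0,0,-0.8],[0,0,6],[0,0,20],[0,0,45],[0,0,80]], turn=[[0,0,0],[0,0,0],[0,0,0],[0,0,0],[0,0,0],[0,0,0],[0,0,0],[0,0,0],[0,0,0],[0,0,0]])

```text
time_s: 13.38
position: [0.462, 0.3394, 0.0878]
tcp_rot: [[-0.013, 0.999, -0.047], [0.0, -0.047, -0.999], [-1.0, -0.013, 0.0]]
force: [0.5, 0.6, 0.1]
opening: 0.464
```

Emit:
send_rows(fingers=[0.6,0.8,1,1,1,1,1,1,1,1], dp=[[6,-35,12],[12,-75,12],[18,-115,12],[24,-155,12],[30,-195,12],[36,-235,12],[44,-270,0],[50,-298,-10],[50,-307,-30],[50,-307,-40]], turn=[[0,0,0],[0,0,0],[0,0,0],[0,0,0],[0,0,0],[0,0,0],[0,0,0],[0,0,0],[0,0,0],[0,0,0]])

```text
time_s: 14.22
position: [0.5125, 0.0297, 0.0471]
tcp_rot: [[-0.013, 0.999, -0.051], [0.0, -0.051, -0.999], [-1.0, -0.013, 0.001]]
force: [-0.1, -0.5, 0.2]
opening: 0.991
```

```bash
python3 look.py scene s8 220 170 380 290
```

```text
(no output)
```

View pics/s8.png

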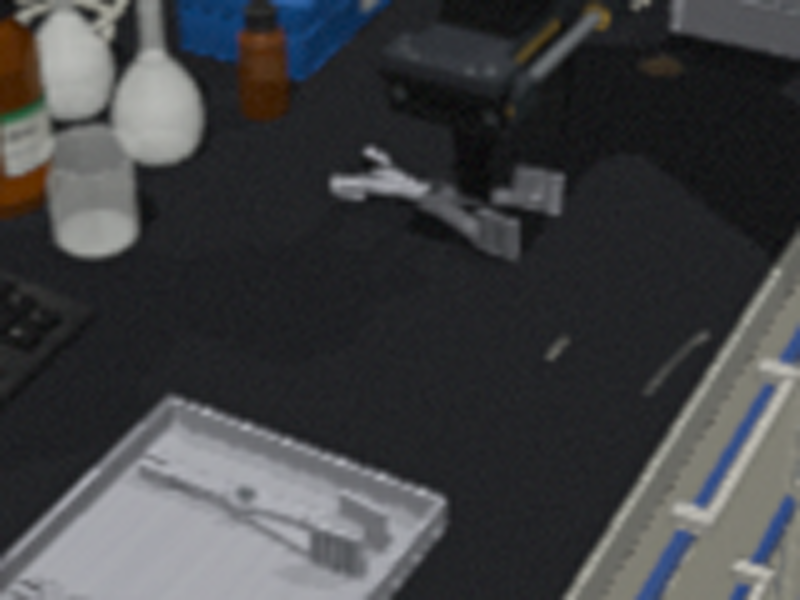

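The second clamp lies flat in the tray (pivot at crop (245,495)). I'll squeeze the middle clamp, correcting the 0.013 rad tilt on the way down.

Emit:
send_rows(fingers=[1,1,1,1,0.8,0.6,0.4,0.2,0,0], dp=[[0,2,-15],[0,2,-30],[0,2,-40],[0,2,-42],[0,2,-42],[0,2,-42],[0,2,-42],[0,2,-42],[0,2,-42],[0,2,-42]], turn=[[0,-0.012,0],[0,-0.012,0],[0,-0.012,0],[0,-0.012,0],[0,-0.012,0],[0,-0.012,0],[0,-0.012,0],[0,-0.012,0],[0,-0.012,0],[0,-0.012,0]])

```text
time_s: 15.1
position: [0.5107, 0.0334, 0.0043]
tcp_rot: [[-0.005, 0.999, -0.05], [0.001, -0.05, -0.999], [-1.0, -0.005, -0.001]]
force: [-1.5, -0.5, 4.0]
opening: 0.632
```

Emit:
send_rows(fingers=[0,0,0,0,0,0,0,0], dp=[[0,0,0],[0,0,0],[0,0,0],[0,0,0],[0,0,0],[0,0,0],[0,0,0],[0,0,0]], turn=[[0,0,0],[0,0,0],[0,0,0],[0,0,0],[0,0,0],[0,0,0],[0,0,0],[0,0,0]])

```text
time_s: 15.77
position: [0.5106, 0.0334, 0.0044]
tcp_rot: [[-0.005, 0.999, -0.05], [0.001, -0.05, -0.999], [-1.0, -0.005, -0.001]]
force: [-0.9, 0.9, 1.6]
opening: 0.608
```

```bash
python3 look.py scene s9 265 160 365 235
```

```text
(no output)
```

View pics/s9.png

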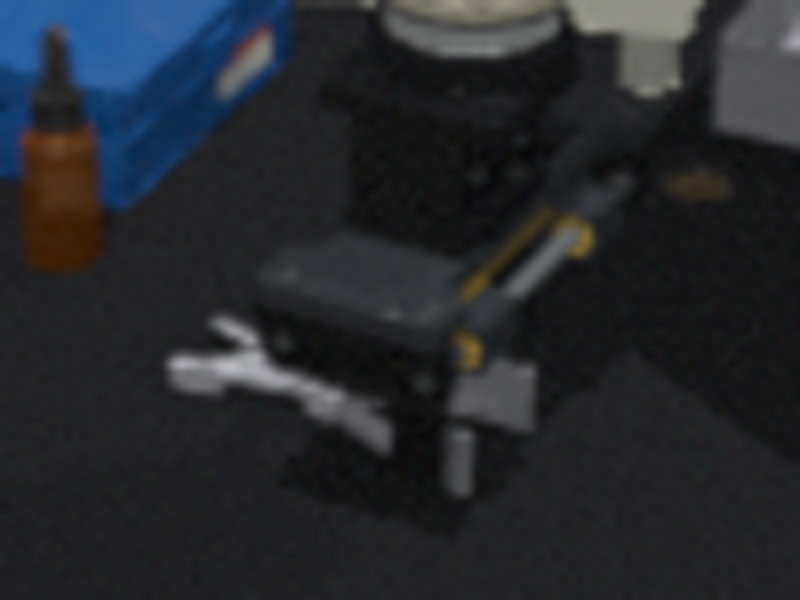

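Opening holds at 0.608, about 53 mm, with the jaws still apart, so the middle clamp is seized and goes to the repair box. I'll pull x back first to clear the spectrometer.

Emit:
send_rows(fingers=[0,0,0,0,0,0,0,0,0,0], dp=[[0,0,8],[0,0,20],[0,0,35],[0,0,55],[-10,-5,75],[-30,-15,90],[-50,-35,100],[-70,-60,105],[-90,-90,105],[-108,-120,105]], turn=[[0,0,0],[0,0,0],[0,0,0],[0,0,0],[0,0,0],[0,0,0],[0,0,0.01],[0,0,0.02],[0,0,0.03],[0,0,0.045]])

```text
time_s: 16.65
position: [0.4014, -0.087, 0.1101]
tcp_rot: [[-0.004, 1.0, -0.002], [0.0, -0.002, -1.0], [-1.0, -0.004, -0.0]]
force: [0.7, -0.4, -2.2]
opening: 0.617
```

```bash
python3 look.py scene s10 270 90 430 210
```

```text
(no output)
```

View pics/s10.png

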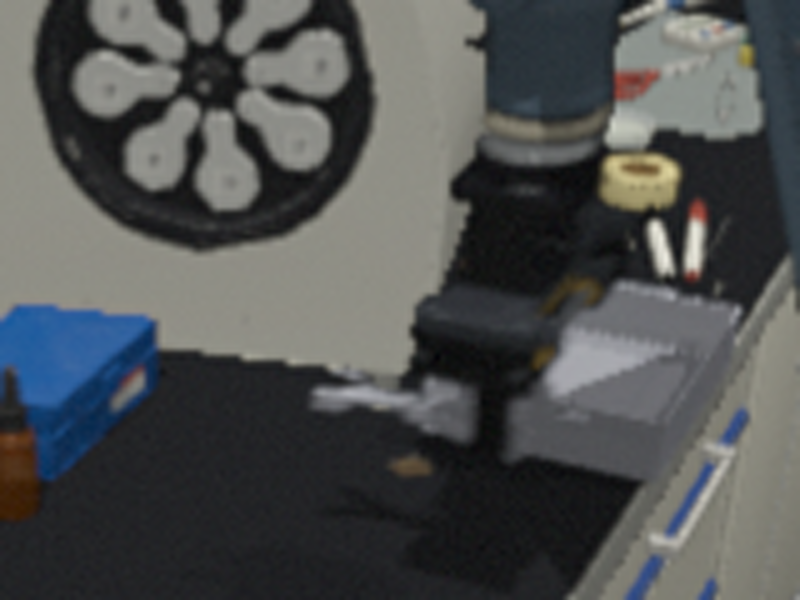

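Emit:
send_rows(fingers=[0,0,0,0,0,0,0,0,0,0], dp=[[-8,-25,0],[-15,-60,0],[-20,-95,0],[-20,-130,0],[-20,-165,0],[-20,-200,0],[-20,-235,0],[-20,-258,0],[-20,-264,0],[-20,-264,0]], turn=[[0,0,0],[0,0,0],[0,0,0],[0,0,0],[0,0,0],[0,0,0],[0,0,0],[0,0,0],[0,0,0],[0,0,0]])

```text
time_s: 17.53
position: [0.3792, -0.3574, 0.1098]
tcp_rot: [[-0.006, 1.0, -0.009], [-0.002, -0.009, -1.0], [-1.0, -0.006, 0.002]]
force: [-0.2, 0.2, -1.7]
opening: 0.618
```

Emit:
send_rows(fingers=[0,0,0,0,0], dp=[[0,0,-12],[0,0,-25],[0,0,-35],[0,0,-40],[0,0,-40]], turn=[[0,0,0],[0,0,0],[0,0,0],[0,0,0],[0,0,0]])

```text
time_s: 17.95
position: [0.3785, -0.355, 0.0686]
tcp_rot: [[-0.009, 1.0, -0.007], [0.002, -0.007, -1.0], [-1.0, -0.009, -0.002]]
force: [-0.0, 0.8, -1.5]
opening: 0.615
```

```bash
python3 look.py scene s11 330 100 430 195; python3 look.py top t11 370 190 480 285
```

```text
(no output)
```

View pics/s11.png

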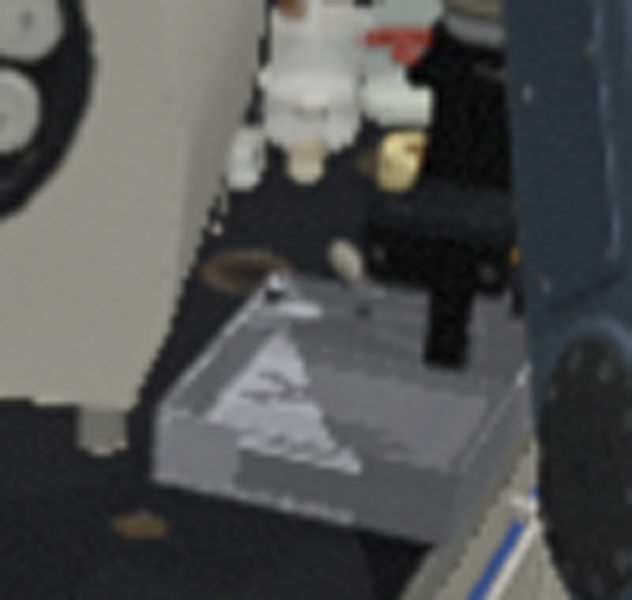

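View pics/t11.png

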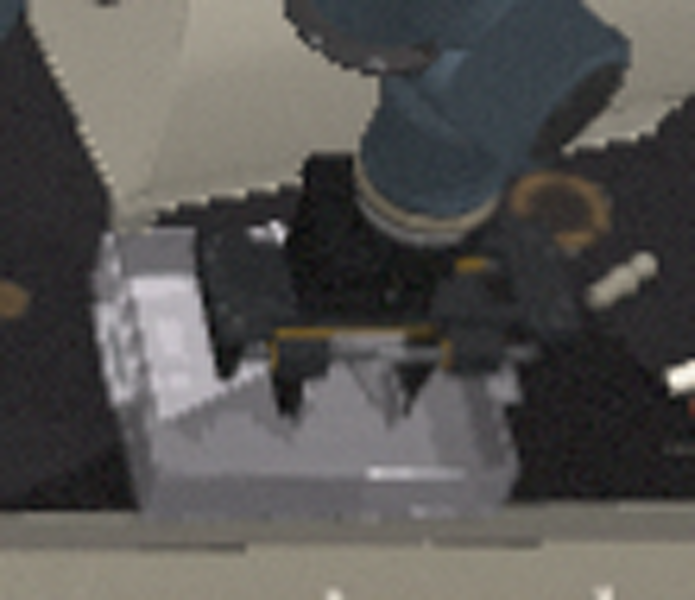

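Run:
```python
from m import *
for n in("s11","t11"):
    c=np.load(n+".npz")
    uv,P=cloud(c,.056,.11);m=(P[:,1]<-.27)&(P[:,1]>-.44)&(P[:,0]<.54);print(n,m.sum(),np.c_[uv[m],P[m].round(3)].tolist()[:60:2])
```

```text
s11 184 [[361.0, 135.0, 0.536, -0.361, 0.109], [360.0, 138.0, 0.53, -0.333, 0.109], [360.0, 140.0, 0.533, -0.346, 0.096], [360.0, 141.0, 0.537, -0.358, 0.086], [359.0, 143.0, 0.53, -0.328, 0.092], [358.0, 145.0, 0.525, -0.302, 0.096], [373.0, 145.0, 0.491, -0.372, 0.074], [356.0, 146.0, 0.521, -0.271, 0.106], [358.0, 146.0, 0.526, -0.308, 0.089], [375.0, 146.0, 0.482, -0.368, 0.074], [377.0, 146.0, 0.477, -0.375, 0.071], [374.0, 147.0, 0.485, -0.367, 0.069], [376.0, 147.0, 0.477, -0.365, 0.072], [357.0, 148.0, 0.52, -0.279, 0.095], [370.0, 148.0, 0.493, -0.346, 0.073], [372.0, 148.0, 0.487, -0.349, 0.072], [374.0, 148.0, 0.479, -0.348, 0.075], [376.0, 148.0, 0.473, -0.352, 0.074], [378.0, 148.0, 0.469, -0.363, 0.071], [405.0, 148.0, 0.376, -0.374, 0.085], [407.0, 148.0, 0.37, -0.38, 0.083], [409.0, 148.0, 0.364, -0.383, 0.083], [357.0, 149.0, 0.522, -0.286, 0.088], [370.0, 149.0, 0.49, -0.336, 0.074], [372.0, 149.0, 0.485, -0.344, 0.071], [374.0, 149.0, 0.477, -0.342, 0.073], [376.0, 149.0, 0.47, -0.342, 0.075], [378.0, 149.0, 0.464, -0.346, 0.074], [380.0, 149.0, 0.457, -0.348, 0.07
[... 483 characters left out ...]
9, -0.366, 0.093], [400.0, 213.0, 0.523, -0.291, 0.11], [403.0, 213.0, 0.528, -0.304, 0.103], [405.0, 213.0, 0.525, -0.31, 0.106], [407.0, 213.0, 0.532, -0.321, 0.097], [409.0, 213.0, 0.529, -0.327, 0.101], [411.0, 213.0, 0.536, -0.337, 0.092], [414.0, 213.0, 0.535, -0.348, 0.093], [416.0, 213.0, 0.538, -0.356, 0.089], [418.0, 213.0, 0.536, -0.363, 0.092], [395.0, 214.0, 0.519, -0.273, 0.109], [398.0, 214.0, 0.523, -0.285, 0.104], [400.0, 214.0, 0.522, -0.292, 0.105], [402.0, 214.0, 0.521, -0.299, 0.106], [404.0, 214.0, 0.528, -0.309, 0.097], [406.0, 214.0, 0.526, -0.316, 0.099], [408.0, 214.0, 0.534, -0.326, 0.089], [410.0, 214.0, 0.534, -0.334, 0.088], [412.0, 214.0, 0.538, -0.343, 0.084]]
```

Jaw tips are at x≈0.493 and the pads' rear ends at 0.357. Both are inside the box interior (0.345 to 0.509) and level.

Emit:
send_rows(fingers=[0,0,0,0,0,0,0,0,0,0], dp=[[1,2,-10],[1,2,-20],[1,2,-30],[1,2,-40],[1,2,-48],[1,2,-54],[1,2,-57],[1,2,-59],[1,2,-60],[1,2,-60]], turn=[[0,-0.008,0],[0,-0.008,0],[0,-0.008,0],[0,-0.008,0],[0,-0.008,0],[0,-0.008,0],[0,-0.008,0],[0,-0.008,0],[0,-0.008,0],[0,-0.008,0]])

```text
time_s: 18.88
position: [0.3803, -0.3546, 0.0098]
tcp_rot: [[0.001, 1.0, -0.008], [-0.001, -0.008, -1.0], [-1.0, 0.001, 0.001]]
force: [-0.7, 0.4, -2.5]
opening: 0.616
```

Emit:
send_rows(fingers=[0,0,0,0.68,0.68,0,0,0,0,0], dp=[[0,0,-1],[0,0,-2],[0,0,-2.5],[0,0,-2],[0,0,-2],[0,0,-2],[0,0,-2],[0,0,-2],[0,0,-2],[0,0,-2]], turn=[[0,0,0],[0,0,0],[0,0,0],[0,0,0],[0,0,0],[0,0,0],[0,0,0],[0,0,0],[0,0,0],[0,0,0]])

```text
time_s: 19.72
position: [0.3804, -0.3548, 0.008]
tcp_rot: [[0.002, 1.0, -0.008], [-0.002, -0.008, -1.0], [-1.0, 0.002, 0.002]]
force: [0.1, 0.4, 3.1]
opening: 0.617
```

Emit:
send_rows(fingers=[0,0,0], dp=[[0,0,0],[0,0,0],[0,0,0]], turn=[[0,0,0],[0,0,0],[0,0,0]])

```text
time_s: 19.97
position: [0.3804, -0.3548, 0.008]
tcp_rot: [[0.002, 1.0, -0.008], [-0.002, -0.008, -1.0], [-1.0, 0.002, 0.002]]
force: [0.0, -0.2, 1.2]
opening: 0.616
```

Emit:
send_rows(fingers=[0.68,0.72,0.75,0.75,0.75,0.75,0.75,0.75,0.75,0.75], dp=[[0,0,0],[0,0,0],[0,0,0],[0,0,4],[0,0,15],[0,0,35],[0,0,65],[0,0,95],[0,0,125],[0,0,150]], turn=[[0,0,0],[0,0,0],[0,0,0],[0,0,0],[0,0,0],[0,0,0],[0,0,0],[0,0,0],[0,0,0],[0,0,0]])

```text
time_s: 20.8
position: [0.3806, -0.355, 0.161]
tcp_rot: [[0.003, 1.0, -0.008], [-0.004, -0.008, -1.0], [-1.0, 0.003, 0.004]]
force: [-0.4, 0.3, -0.9]
opening: 0.753
```

Emit:
send_rows(fingers=[0.75,0.75,0.75,0.75,0.75,0.75,0.75,0.75], dp=[[0,35,20],[0,70,30],[0,110,30],[0,150,30],[0,190,30],[5,230,30],[5,250,30],[5,250,30]], turn=[[0,0,0],[0,0,0],[0,0,0],[0,0,0],[0,0,0],[0,0,0],[0,0,0],[0,0,0]])

```text
time_s: 21.47
position: [0.3835, -0.1005, 0.1916]
tcp_rot: [[0.001, 1.0, -0.003], [-0.001, -0.003, -1.0], [-1.0, 0.001, 0.001]]
force: [-0.2, -0.7, -1.0]
opening: 0.75
```

```bash
python3 look.py scene s12 180 130 430 320; python3 look.py top t12 160 130 480 285
python3 - <<'E'
from m import *
for n in ("s12","t12"):
  c=np.load(n+".npz")
  for uv,P in clusters(c): print(n,len(P),uv.mean(0).round(),P.min(0).round(3),P.max(0).round(3))
E
```

```text
s12 971 [387. 166.] [ 0.343 -0.46   0.005] [ 0.513 -0.244  0.035]
s12 98 [334. 163.] [ 0.537 -0.285  0.005] [ 0.713 -0.227  0.035]
s12 86 [254. 197.] [0.724 0.04  0.006] [0.75  0.084 0.035]
s12 131 [239. 216.] [0.706 0.146 0.005] [0.75  0.185 0.035]
s12 1976 [261. 287.] [0.426 0.288 0.005] [0.606 0.496 0.034]
t12 48 [460. 211.] [ 0.578 -0.597  0.021] [ 0.609 -0.473  0.035]
t12 1235 [418. 248.] [ 0.338 -0.468  0.005] [ 0.592 -0.242  0.035]
t12 1047 [211. 236.] [0.421 0.292 0.005] [0.606 0.5   0.034]
t12 41 [468. 234.] [ 0.478 -0.58   0.005] [ 0.515 -0.536  0.023]
t12 52 [481. 250.] [ 0.4   -0.6    0.005] [ 0.444 -0.565  0.018]
```

View pics/s12.png

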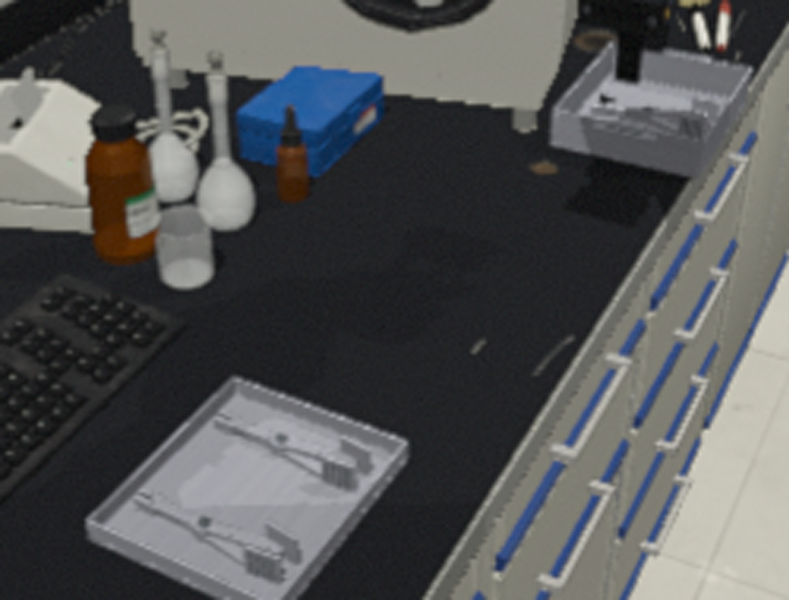

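View pics/t12.png

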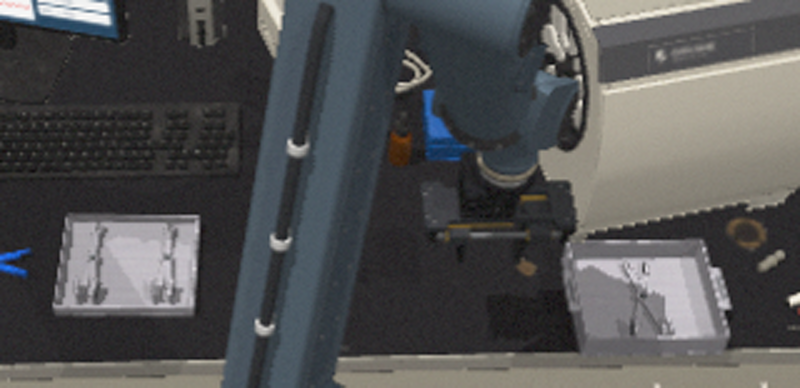

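Run:
```python
from m import *
c=np.load("t12.npz");s=np.load("s12.npz")
a=cv2.resize(c["img"][215:280,375:465],None,fx=5.5,fy=5.5,interpolation=2);b=cv2.resize(c["img"][205:265,175:250],None,fx=5.5,fy=5.5,interpolation=2)
h=max(a.shape[0],b.shape[0]);o=np.zeros((h,800,3),np.uint8);w=min(b.shape[1],300)
o[:b.shape[0],:w]=b[:,:w];o[:a.shape[0],305:]=a[:,:495];cv2.imwrite("pics/f12.png",o)
for d,n in((c,'t'),(s,'s')):
    uv,P=cloud(d,-.01,.05,False)
    m=(P[:,0]>.352)&(P[:,0]<.502)&(P[:,1]>-.43)&(P[:,1]<-.275)
    Q=P[m];print(n,'floor',np.median(Q[Q[:,2]<.009][:,2]))
    for x in np.arange(.352,.502,.02):
        q=Q[(Q[:,0]>=x)&(Q[:,0]<x+.02)&(Q[:,2]>.009)];print(x.round(3),len(q),q[:,2].max().round(3) if len(q) else '',np.percentile(q[:,1],[3,97]).round(3) if len(q) else '')
```

```text
t floor 0.0022041445636000745
0.352 17 0.037 [-0.38  -0.315]
0.372 48 0.034 [-0.412 -0.327]
0.392 35 0.026 [-0.394 -0.305]
0.412 28 0.02 [-0.369 -0.306]
0.432 21 0.023 [-0.388 -0.288]
0.452 32 0.023 [-0.39 -0.3 ]
0.472 22 0.02 [-0.415 -0.301]
0.492 12 0.015 [-0.374 -0.291]
s floor 0.0026461524022752814
0.352 36 0.031 [-0.383 -0.324]
0.372 67 0.035 [-0.382 -0.325]
0.392 13 0.017 [-0.371 -0.338]
0.412 17 0.018 [-0.363 -0.34 ]
0.432 15 0.016 [-0.359 -0.344]
0.452 12 0.015 [-0.354 -0.343]
0.472 17 0.017 [-0.369 -0.337]
0.492 7 0.016 [-0.375 -0.338]
```

View pics/f12.png

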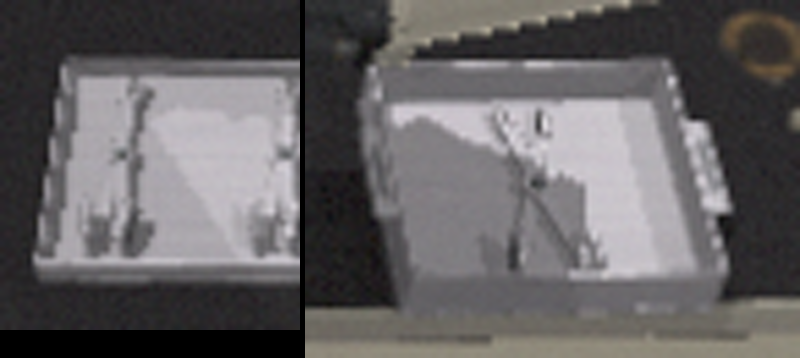

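The final views show all three clamps flat: jaw tops about 16 mm and pad tops about 31 mm above the worktop, on a 3 mm floor. The bystanders have not moved and the gripper is clear.

```bash
python3 -c "
from rig import bot
print(bot.read_state()['time_s'],bot.hand_in())"
```

```text
the job is handed in; nothing more can be done
21.5667 None
```

I squeezed all three clamps. Two closed all the way and are in the stock tray, one jammed and is in the repair box. I handed the job in at 21.6 s of the 72 s allowed.

- **Right clamp:** it closed fully, with the gripper stopping at about 32 mm and the jaws meeting. It is in the stock tray, along the left wall.
- **Left clamp:** it also closed fully, at about 31 mm. It is in the stock tray, on the right-hand side.
- **Middle clamp:** it jammed at about 53 mm with the jaws still apart. It is in the repair box, where I squeezed it once more on the floor before letting go.

In the last pictures all three clamps lie apart from each other, with the tray pair's jaws closed. Measured heights show the boxed clamp flat on the floor. I judged the tray pair flat from the pictures only. The flask and beaker measured within about 2 mm of where they started. I compared the dropper bottle by eye only.

Two readings were less clean:
- **Seized clamp's reading:** it drifted from 0.608 to 0.616 of full opening (under 1 mm) while I carried it. It held at 0.616 when squeezed again, so I took that as its stop.
- **Overhead view of the box:** the depth picture was noisy, so I relied on the other camera for the boxed clamp's heights.

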